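Open the biscuit carrier's double-catch gate and hold it wide

TASK

Open the small biscuit carrier so that the biscuits can be taken out: squeeze the red catch trigger against its grey grip and let it spring back, then do the same with the blue one, so that the slatted gate springs ajar a step at a time. Then take the gate by its black post, swing it past the click of its detent until it stands wide open, about square to the carrier's front, and finish while still holding it there, because it springs back if let go. Leave the biscuits and the loose things on the table undisturbed.

Things in the scene. Friction and masses are not known exactly. Their poses are not given: they have to be found in the camera images.
- carrier: Aluminium carrier, fixed, 200 (x) x 180 (y) mm, roof top 100 mm above the table, slatted gate in front. Origin on the table under the middle of the closed gate. x runs along the closed gate from hinge to free end; y points into the carrier (gate opens towards -y); z up. On the roof two catches, each a grey grip beside a coloured pad; all but these and the gate post is under 127 mm high.
- grip1 (a point): Middle of the grey fixed grip of the first catch (nearer the gate's free end): upright block 12 (carrier x) x 26 (y) x 48 mm, from 102 to 150 mm above the table; this point is 128 mm above the table.
- grip2 (a point): Middle of the grey fixed grip of the second catch (nearer the hinge), made like the first, 128 mm above the table.
- trigger1_pad (a point): Axis of the red trigger pad, an upright round pin 14 mm across, from 107 to 150 mm above the table; this point is 128 mm above the table and moves with the trigger. At rest it is 27 mm from grip1 along carrier +x; outside width over grip and pad 40 mm at rest, 27 mm fully squeezed. Squeezing it towards the grip (3 to 6 N, 13 mm of travel) draws the first catch off; let go, it springs back.
- trigger2_pad (a point): Axis of the blue trigger pad of the second catch; same sizes and working as the red one.
- trigger1 (a joint): Red trigger's angle, rad: 0 at rest, 0.32 fully squeezed; the catch is off from about 0.21. It turns about an upright pivot 42 mm from the pad on the gate's side.
- trigger2 (a joint): Blue trigger's angle, rad, same meaning. The second catch holds the gate at about 0.12 rad once the first is off.
- gate (a joint): Opening angle of the gate, rad: 0 shut (held by the first catch), about 0.12 when it rests on the second catch, 0.38 to 0.4 when both are off (the spring's rest), detent click between about 0.5 and 1.05, stop at 1.55. A spring (0.7 N m per rad) pulls it towards 0.4; from above it opens clockwise. Panel 190 mm long, 10 thick, rail top 122 above the table.
- hinge (a point): A point on the gate's upright hinge axis, 150 mm above the table.
- gate_post (a point): Middle of the grip of the black upright post on the gate, 14 mm across, from 127 to 176 mm above the table; this point is 155 mm above the table and 180 mm from the hinge axis. It moves with the gate; a force of up to about 5 N on it swings the gate through the detent.
- biscuit_a: Plain chocolate biscuit half, 33 x 69 x 11 mm, lying loose in the carrier; origin at its underside.
- biscuit_b: Chocolate biscuit half with jam, 38 x 70 x 19 mm, lying loose in the carrier; origin at its underside.
- ring_cutter: Steel ring cutter, 51 mm across, 35 mm high, standing loose on the table; origin at its underside.
- nozzle: Steel piping nozzle, 39 mm across, 50 mm high, standing loose on the table; origin at its underside.

How it is judged:
On the way, in this order (a step that is already met when the one before it is completed fails the run):
1. the red trigger is squeezed by the fingers (value of joint trigger1 above 0.15 rad and value of joint trigger2 below 0.1 rad), for 0.1 s.
2. the red trigger has sprung back and the gate rests on the second catch (value of joint trigger1 below 0.08 rad and value of joint gate between 0.08 and 0.18 rad), for 0.1 s.
3. the blue trigger is squeezed by the fingers (value of joint trigger2 above 0.15 rad), for 0.1 s.
4. the blue trigger has sprung back and the gate stands ajar (value of joint trigger2 below 0.08 rad and value of joint gate above 0.28 rad), for 0.1 s.
5. the gate is swung past its detent (value of joint gate above 1.1 rad), for 0.1 s.
At the end, for the whole second after the job is handed in: The gate stands still at more than 1.22 rad (70 degrees) open and the fingers are holding it there (more than 1 N on the gate); both triggers are back at rest (under 0.08 rad); the biscuits, ring cutter and nozzle are within 30 mm of where they started (value of joint gate above 1.22 rad and velocity of joint gate between -0.1 and 0.1 rad/s and contact force between the fingers and gate above 1 N and value of joint each of trigger1, trigger2 below 0.08 rad and distance of each of biscuit_a, biscuit_b, ring_cutter, nozzle from where it was at the start of the episode below 0.03 m); the arm keeps its last pose, push and grip.
It fails at once if a biscuit or loose thing is disturbed (moved over 30 mm) (distance of any of biscuit_a, biscuit_b, ring_cutter, nozzle from where it was at the start of the episode above 0.03 m).
It also fails if it takes over 54 s, if anything falls off the work surface, if the arm or the gripper's body presses on something with over 40 N, if the wrist force passes 120 N, or if a joint passes its speed limit or range.

ROBOT

A 6-joint arm with a two-finger parallel gripper is mounted at the origin on the work surface; the furniture and walls round the work are solid. World frame = base frame: x ahead of the robot, y to its left, z up, the work surface at z = 0. Lengths are in m, angles in rad, forces in N, time in s.
With the tool pointing down it reaches from about 0.35 to 0.775 m from the base axis. Payload 7.3 kg.
Tool frame: the origin (TCP) lies at the very end of the fingers, on their centre line; the grasp point (between the pads) lies 19 mm behind it (robot.tcp_to_grasp is the distance from the TCP to the grasp point, in m); x points along the fingers, y is the direction in which the jaws open and shut, and the axes are right-handed (so a half turn about x gives the same grasp; the last joint's range is limited). The gripper opens to 92 mm and grips with 3 to 60 N. Pads are 19 mm wide; open, the fingers measure 130 mm over their backs; the gripper's body (75 mm by 190 mm) begins 47 mm behind the grasp point.
Start: joints at [-1.289, 0.342, 1.524, -0, 1.275, -0.146], TCP at [0.218, -0.478, 0.227] pointing down, gripper open.
Joint ranges: [-2.53, 2.53], [-0.77, 2.02], [0.04, 2.7], [-1, 4.14], [0.28, 2.66], [-3.11, 3.11]. Speed limits (rad/s): [2.57, 2.57, 3.14, 3.14, 3.14, 3.14].

INTERFACE

Orientations are given as [roll, pitch, yaw] about the fixed x, y, z axes, in that order (R = Rz(yaw) Ry(pitch) Rx(roll)).
In Python, from cell import robot gives the robot as it stands.
- The arm moves only by the tool move_arm, never from a script. Its argument "increments" is a list of rows, each a list of 4 numbers: the shift along the tool's x, y, z normalised to -1 to 1, where 1 is 40 cm, then the turn about the tool's x normalised to -1 to 1, where 1 is 60 degrees. In form: [[dx, dy, dz, twist], ...]. A call has 1 to 5 rows; each row is the pose to reach, as a shift and turn from the pose commanded when the call began, along the tool's axes at that moment; what a row does not reach only later rows make up. A row lasts 1/8 s, in which the tool goes at most 62.5 mm and 10.7 degrees, less where a joint would pass 70% of its speed; a pose out of reach is approached as far as the arm can. A call with a number of a shift or a turn outside -1 to 1 is refused whole. A call with a gripper value outside its range is refused whole. "gripper" is the closure, from 0 (fully open) to 1 (shut), set as the call begins (left out, the last holds). The fingers move at their own pace and stop on an object; "squeeze" is the grip in N (left out, the last holds). Time passes only in rows, so rows that repeat a pose let the fingers close. It gives the time, the measured TCP pose, the force and the opening at its end, in the units of the state.
- robot.observe(): the state, without advancing time (a new reading comes with each control period).
- robot.read_camera(name): name is "side" or "top"; returns the picture (400x640x3 uint8, red, green, blue); there is no depth.
- robot.camera_params(name): a dict with "fx", "fy", "cx", "cy" (pixels), "k1" (the pictures are not rectified: a ray, as slopes to the right and down, at radius r is drawn at 1 + k1 r^2 times it, then the intrinsics apply), "R" (3x3) and "t" (3): a world point X has camera coordinates R X + t. Camera axes: x right, y down, z forward; pixel columns grow to the right and rows downward; lengths in m; the calibration is good to about 2 mm. A picture is of the moment at which its call begins. camera_params takes no time and is no camera call.
- robot.hand_in(): hands the job in, once; it reports no verdict.
The state is a dict: "time": time; "qpos": joint angles; "qvel": joint speeds; "joint_efforts": joint torques, N m; "tool_pos": TCP position; "tool_rot": TCP orientation; "contact_force": force on the tool from outside, world axes, zero at the start; "torque": the same for the moment, N m; "opening": finger opening in m.
Only numpy, scipy, OpenCV 4.12 (cv2) and the standard library are available. Lean on these libraries where they do the work, as an engineer would, in place of code of your own. Each camera call takes 0.05 s, during which the arm holds its last target.

## Working session

There is one attempt and no reset: what is moved stays moved. The work goes in short steps, Python scripts to look and compute and a tool call to move; the robot and the scene stay as the last step left them, time stands still between calls to the robot, and variables do not carry over. Pictures are saved under pics/ and viewed, and the job is handed in when it is done.

Besides the shell and the picture viewer there is one more tool, called as a command line: name --pt "numbers of a row" for each row, then --argument value for the rest. move_arm: Moves the arm, as the interface text tells. Its arguments: {"type":"object","properties":{"increments":{"type":"array","items":{"type":"array","items":{"type":"number"}}},"gripper":{"type":"number"},"squeeze":{"type":"number"}},"required":["increments"]}

```bash
ls; mkdir -p pics
python3 - <<'E'
from cell import robot
import cv2
for n in("top","side"):
    im=robot.read_camera(n); cv2.imwrite(f"pics/{n}0.png",im[:,:,::-1])
    p=robot.camera_params(n); print(n,p)
print(robot.observe())
E
```

```text
pics
top {'fx': 389.15454145939225, 'fy': 389.15454145939225, 'cx': 316.4842088073565, 'cy': 195.1551155529609, 'k1': -0.08042870766774468, 'R': array([[-1.72377394e-02, -9.99847256e-01, -2.88535576e-03],
       [-9.90985341e-01,  1.74682673e-02, -1.32826632e-01],
       [ 1.32856746e-01,  5.69714390e-04, -9.91135087e-01]]), 't': array([0.01038814, 0.50387268, 0.97223578])}
side {'fx': 387.43686726680085, 'fy': 387.43686726680085, 'cx': 320.5586402183288, 'cy': 203.17208343896422, 'k1': -0.09084226604712028, 'R': array([[ 0.99501609, -0.09933615,  0.00867794],
       [-0.04443941, -0.5196702 , -0.85321042],
       [ 0.0892643 ,  0.84857246, -0.52149465]]), 't': array([-0.45940189,  0.11651167,  1.19848735])}
{'time': 0.1, 'qpos': array([-1.28899695e+00,  3.42644289e-01,  1.52487396e+00,  3.22516522e-05,
        1.27542276e+00, -1.46007156e-01]), 'qvel': array([ 0.00129994, -0.00251641, -0.00263344,  0.00234456, -0.00096077,
        0.00095102]), 'joint_efforts': array([ 1.84961122e-03, -4.32004702e+01, -2.44695514e+01,  7.18646427e-02,
        5.26066753e-02, -7.28325790e-05]), 'tool_pos': array([ 0.21773825, -0.47733729,  0.2261356 ]), 'tool_rot': array([-1.73967355,  1.56944762,  1.82971623]), 'contact_force': array([-0.24316563, -0.09685213,  0.19825491]), 'torque': array([ 0.00382577,  0.03763042, -0.00496379]), 'opening': 0.091701315310401}
```

View pics/top0.png

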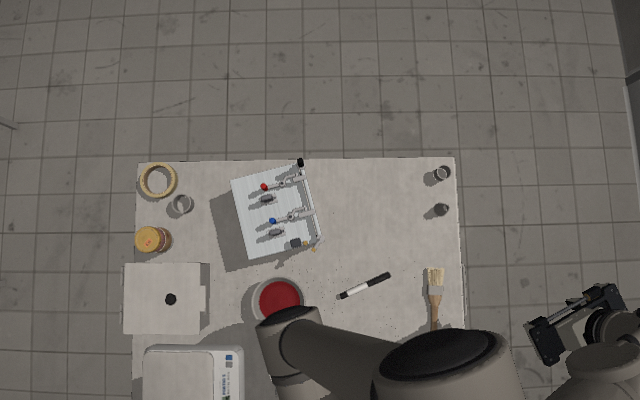

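View pics/side0.png

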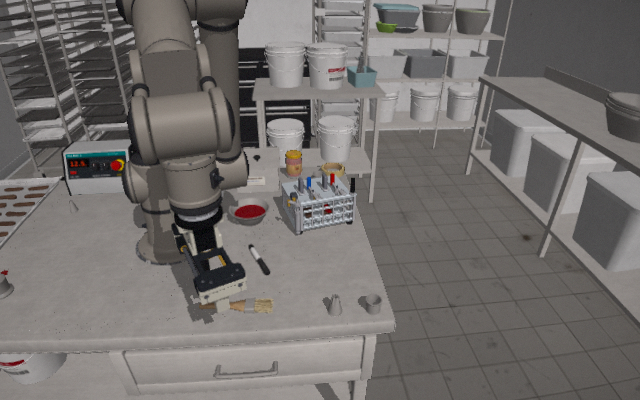

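Run:
```python
import cv2
a=cv2.imread("pics/top0.png")[145:275,220:340]
b=cv2.imread("pics/side0.png")[160:245,270:370]
cv2.imwrite("pics/t0z.png",cv2.resize(a,None,fx=4.6,fy=4.6,interpolation=cv2.INTER_CUBIC))
cv2.imwrite("pics/s0z.png",cv2.resize(b,None,fx=7,fy=7,interpolation=cv2.INTER_CUBIC))
```

```text
(no output)
```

View pics/t0z.png

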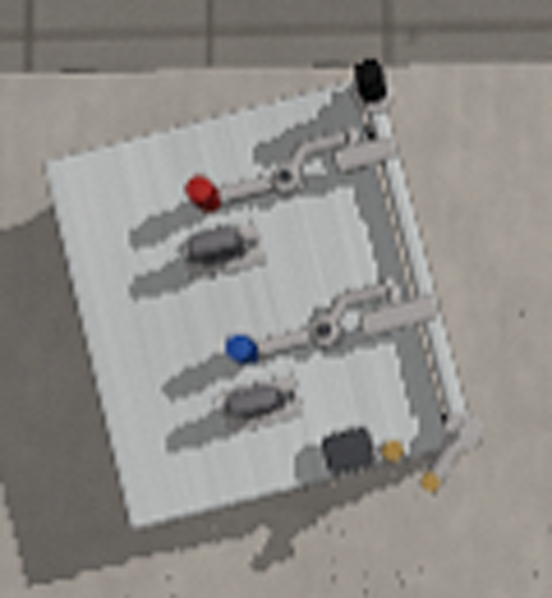

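View pics/s0z.png

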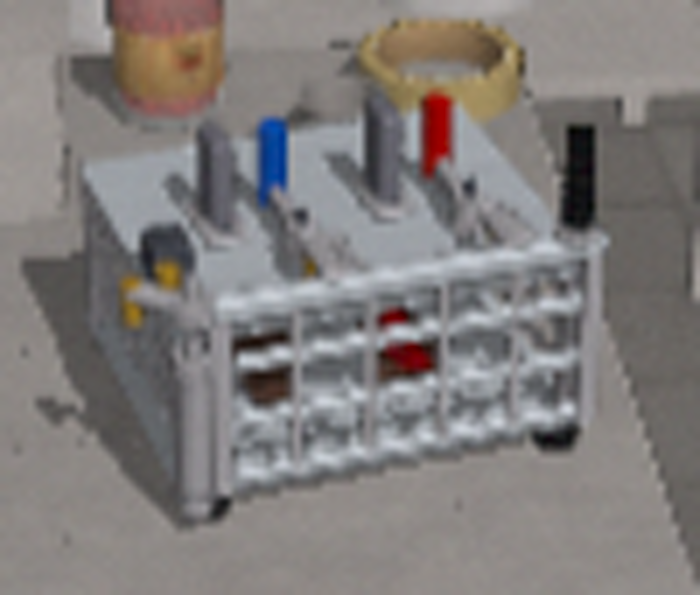

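```bash
cat > h.py <<'E'
import numpy as np, cv2
from cell import robot
def ray(n,u,v):
    p=robot.camera_params(n)
    K=np.array([[p['fx'],0,p['cx']],[0,p['fy'],p['cy']],[0,0,1]])
    s=cv2.undistortPointsIter(np.array([[[u,v]]],float),K,np.array([p['k1'],0,0,0,0]),None,None,(3,100,1e-12))[0,0]
    R=p['R'];return -R.T@p['t'],R.T@np.array([s[0],s[1],1])
def onz(n,u,v,z):
    c,d=ray(n,u,v);return c+d*(z-c[2])/d[2]
def proj(n,X):
    p=robot.camera_params(n);c=p['R']@np.array(X)+p['t'];s=c[:2]/c[2];s=s*(1+p['k1']*(s@s))
    return s*[p['fx'],p['fy']]+[p['cx'],p['cy']]
def tri(a,b):
    A=[];y=[]
    for c,d in(ray("top",*a),ray("side",*b)):
        d=d/np.linalg.norm(d);P=np.eye(3)-np.outer(d,d);A.append(P);y.append(P@c)
    A=np.vstack(A);y=np.hstack(y);X=np.linalg.lstsq(A,y,rcond=None)[0];return X,np.linalg.norm(A@X-y)
def mask(im,c):
    h=cv2.cvtColor(im,cv2.COLOR_RGB2HSV);H,S,V=[h[...,i].astype(int) for i in range(3)]
    if c=='red':m=((H<8)|(H>172))&(S>150)&(V>70)
    if c=='blue':m=(H>100)&(H<125)&(S>130)&(V>60)
    if c=='black':m=(V<45)
    return m
def blob(im,c,x0,y0,x1,y1):
    m=mask(im,c);k=np.zeros_like(m);k[y0:y1,x0:x1]=1;ys,xs=np.nonzero(m&k)
    return xs.mean(),ys.mean(),len(xs),(xs.min(),xs.max(),ys.min(),ys.max())
E
python3 - <<'E'
from h import *
import cv2
t=cv2.imread("pics/top0.png")[:,:,::-1].copy();s=cv2.imread("pics/side0.png")[:,:,::-1].copy()
B={'red':((255,175,275,200),(325,170,340,190)),'blue':((262,210,285,230),(303,172,315,192)),'black':((290,150,310,172),(345,172,360,196))}
for c,(a,b) in B.items():
    p=blob(t,c,*a);q=blob(s,c,*b);print(c,p,q);X,e=tri(p[:2],q[:2]);print(X.round(4),round(e,4), proj("top",X),[onz("top",p[0],p[1],z).round(4) for z in(.128,.14,.155)])
for u,v in((50,160),(132,527),(385,80),(465,430)): print(onz("top",220+u/4.6,145+v/4.6,.1).round(4))
for u,v in((220,244),(258,402),(370,80)): print(onz("top",220+u/4.6,145+v/4.6,.145).round(4))
E
```

```text
red (np.float64(263.76666666666665), np.float64(186.5), 30, (np.int64(261), np.int64(267), np.int64(184), np.int64(190))) (np.float64(331.875), np.float64(177.6875), 32, (np.int64(330), np.int64(334), np.int64(173), np.int64(184)))
[0.5119 0.1245 0.133 ] 0.0019 [263.74523517 187.06752957] [array([0.514 , 0.1251, 0.128 ]), array([0.5121, 0.1235, 0.14  ]), array([0.5097, 0.1214, 0.155 ])]
blue (np.float64(272.15625), np.float64(220.5), 32, (np.int64(269), np.int64(275), np.int64(218), np.int64(223))) (np.float64(308.45), np.float64(181.8), 40, (np.int64(307), np.int64(310), np.int64(177), np.int64(188)))
[0.4325 0.1052 0.1314] 0.0014 [272.14701483 220.92169103] [array([0.4337, 0.1056, 0.128 ]), array([0.4329, 0.1042, 0.14  ]), array([0.4318, 0.1024, 0.155 ])]
black (np.float64(300.0681818181818), np.float64(162.04545454545453), 44, (np.int64(297), np.int64(303), np.int64(158), np.int64(166))) (np.float64(352.4727272727273), np.float64(184.38181818181818), 55, (np.int64(351), np.int64(354), np.int64(178), np.int64(191)))
[0.5647 0.0381 0.1525] 0.0014 [300.04441452 162.46541015] [array([0.5711, 0.0391, 0.128 ]), array([0.5685, 0.0386, 0.14  ]), array([0.5651, 0.0379, 0.155 ])]
[0.5365 0.2095 0.1   ]
[0.3438 0.165  0.1   ]
[0.5763 0.0314 0.1   ]
[ 0.3909 -0.0076  0.1   ]
[0.4843 0.1134 0.145 ]
[0.4054 0.0947 0.145 ]
[0.5665 0.0375 0.145 ]
```

```bash
cat >> h.py <<'E'
from scipy.spatial.transform import Rotation as Rot
def plan(pos,jawyaw_deg):
    o=robot.observe();R=Rot.from_euler('xyz',o['tool_rot']).as_matrix()
    d=R.T@(np.array(pos)-o['tool_pos'])
    j=np.array([np.cos(np.radians(jawyaw_deg)),np.sin(np.radians(jawyaw_deg)),0]);l=R.T@j
    a=np.degrees(np.arctan2(l[2],l[1]));a=(a+90)%180-90
    print('t',o['time'],'pos',o['tool_pos'].round(4),'jaw yaw',np.degrees(np.arctan2(R[1,1],R[0,1])).round(2),'down',R[:,0].round(3),'open',round(o['opening'],4),'F',o['contact_force'].round(2),'q6',o['qpos'][5].round(3))
    print('inc',(d/.4).round(4),'twist',round(a/60,4),'dist',np.linalg.norm(d).round(4))
E
python3 - <<'E'
from h import *
x=np.array([.973,.230]);g=np.array([.5119,.1245])-.0195*x
print(g);plan([g[0],g[1],.226],13.4)
E
```

```text
[0.4929265 0.120015 ]
t 0.1 pos [ 0.2177 -0.4773  0.2261] jaw yaw -65.49 down [-0.     0.001 -1.   ] open 0.0917 F [-0.24 -0.1   0.2 ] q6 -0.146
inc [ 0.002  -1.0734 -1.2455] twist -1.3148 dist 0.6577
```

move_arm --pt "0 -0.1 -0.116 -0.13" --pt "0 -0.2 -0.232 -0.26" --pt "0 -0.3 -0.348 -0.39" --pt "0 -0.4 -0.464 -0.52" --pt "0 -0.5 -0.58 -0.65" --gripper 0.35 --squeeze 12

```text
time: 0.72
tool_pos: [0.3463, -0.1976, 0.2266]
tool_rot: [1.972, 1.571, -0.057]
contact_force: [1.1, -1.4, 0.2]
opening: 0.0598
```

```bash
python3 -c "
from h import *
plan([.4929,.1200,.226],13.4)"
```

```text
t 0.725 pos [ 0.3463 -0.1976  0.2266] jaw yaw -26.27 down [ 0. -0. -1.] open 0.0598 F [ 1.07 -1.39  0.23] q6 -0.253
inc [ 0.0016 -0.0228 -0.8742] twist -0.6612 dist 0.3498
```

move_arm --pt "0 0 -0.14 -0.13" --pt "0 0 -0.28 -0.26" --pt "0 0 -0.42 -0.39" --pt "0 0 -0.56 -0.52" --pt "0 0 -0.7 -0.65"

```text
time: 1.35
tool_pos: [0.4712, 0.053, 0.2265]
tool_rot: [-0.923, 1.57, -2.271]
contact_force: [0.7, -1.1, 0.1]
opening: 0.0598
```

move_arm --pt "0 0 0 0" --pt "0 0 0 0"

```text
time: 1.6
tool_pos: [0.4704, 0.0511, 0.2262]
tool_rot: [-1.472, 1.569, -2.824]
contact_force: [-0.3, -0.7, 0.6]
opening: 0.0595
```

```bash
python3 -c "
from h import *
plan([.4929,.1200,.17],13.4)"
```

```text
t 1.6 pos [0.4704 0.0511 0.2262] jaw yaw 12.52 down [-0.001 -0.    -1.   ] open 0.0595 F [-0.27 -0.7   0.59] q6 -0.272
inc [ 0.1404  0.0926 -0.156 ] twist -0.0147 dist 0.0918
```

move_arm --pt "0.03 0.0926 -0.1 -0.015" --pt "0.03 0.0926 -0.156 -0.015" --pt "0.14 0.0926 -0.156 -0.015" --pt "0.14 0.0926 -0.156 -0.015"

```text
time: 2.1
tool_pos: [0.4912, 0.1187, 0.1684]
tool_rot: [-1.661, 1.564, -3.0]
contact_force: [0.6, -0.0, 0.7]
opening: 0.0598
```

```bash
python3 -c "
from h import *
plan([.4929,.1200,.129],13.4)
a=robot.read_camera('top')[145:275,220:340]
b=robot.read_camera('side')[140:245,260:370]
cv2.imwrite('pics/t1z.png',cv2.resize(a[:,:,::-1],None,fx=4.6,fy=4.6,interpolation=2))
cv2.imwrite('pics/s1z.png',cv2.resize(b[:,:,::-1],None,fx=5.5,fy=5.5,interpolation=2))"
```

```text
t 2.1 pos [0.4912 0.1187 0.1684] jaw yaw 13.29 down [-0.007 -0.001 -1.   ] open 0.0598 F [ 0.56 -0.03  0.67] q6 -0.146
inc [ 0.0986  0.0056 -0.0022] twist -0.0018 dist 0.0395
```

View pics/s1z.png

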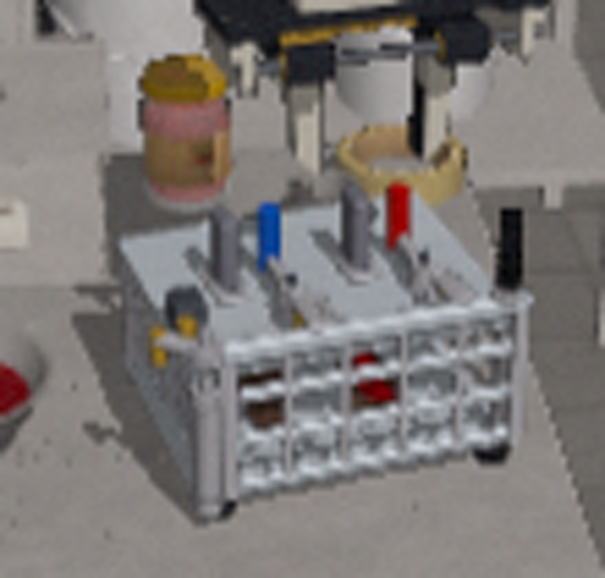

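View pics/t1z.png

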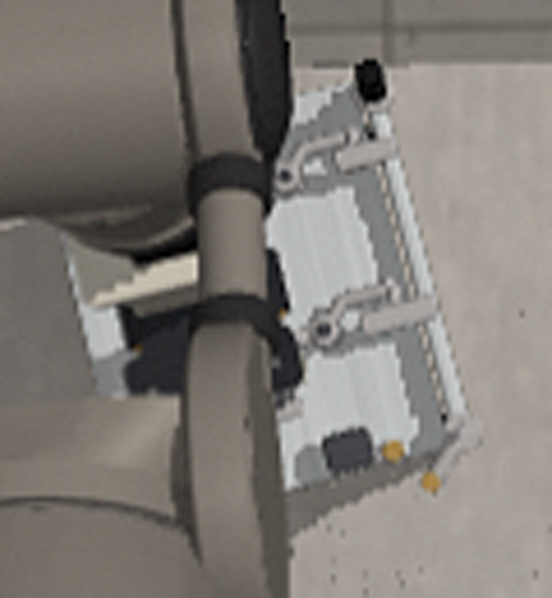

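move_arm --pt "0 0.0195 -0.002 0" --pt "0.05 0.0195 -0.002 0" --pt "0.098 0.0195 -0.002 0" --pt "0.098 0.0195 -0.002 0" --pt "0.098 0.0195 -0.002 0"

```text
time: 2.82
tool_pos: [0.5019, 0.1226, 0.1328]
tool_rot: [1.397, 1.569, 0.06]
contact_force: [-0.8, -0.0, -0.2]
opening: 0.06
```

```bash
python3 -c "
from h import *
plan([.4929,.1200,.129],13.4)
b=robot.read_camera('side')[140:245,260:370]
cv2.imwrite('pics/s2z.png',cv2.resize(b[:,:,::-1],None,fx=5.5,fy=5.5,interpolation=2))"
```

```text
t 2.825 pos [0.5019 0.1226 0.1328] jaw yaw 13.39 down [ 0.002  0.    -1.   ] open 0.06 F [-0.81 -0.02 -0.21] q6 -0.142
inc [ 0.0094 -0.0234  0.0012] twist -0.0002 dist 0.0101
```

View pics/s2z.png

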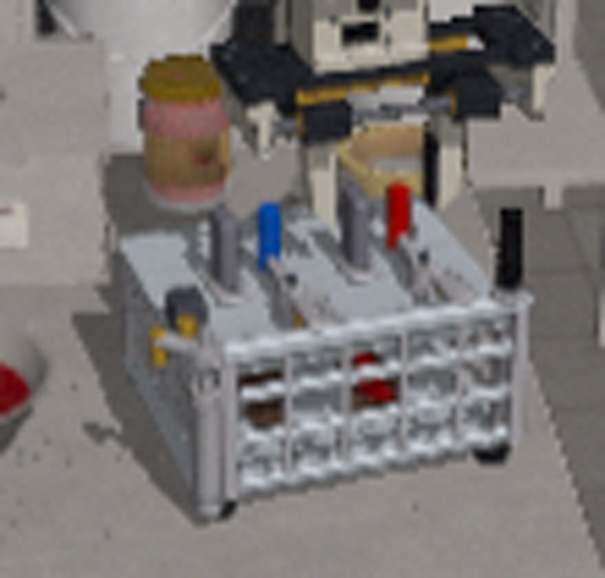

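move_arm --pt "0.009 -0.016 0.001 0" --pt "0.009 -0.022 0.001 0" --pt "0.009 -0.022 0.001 0" --pt "0.009 -0.022 0.001 0" --gripper 0.55

```text
time: 3.38
tool_pos: [0.4934, 0.1206, 0.1283]
tool_rot: [1.63, 1.568, 0.293]
contact_force: [4.2, 2.7, -1.3]
opening: 0.0412
```

```bash
python3 -c "
from h import *
plan([.4929,.1200,.129],13.4)"
```

```text
t 3.375 pos [0.4934 0.1206 0.1283] jaw yaw 13.41 down [ 0.002  0.001 -1.   ] open 0.0412 F [ 4.19  2.71 -1.26] q6 -0.146
inc [-0.0019 -0.0015  0.0013] twist 0.0001 dist 0.0011
```

move_arm --pt "0 0 0 0" --pt "0 0 0 0" --pt "0 0 0 0" --pt "0 0 0 0" --gripper 0.72

```text
time: 3.88
tool_pos: [0.493, 0.1202, 0.1282]
tool_rot: [1.339, 1.569, 0.003]
contact_force: [3.8, 1.4, 0.1]
opening: 0.0263
```

```bash
python3 -c "
from h import *
plan([.4929,.1200,.129],13.4)
b=robot.read_camera('side')[140:245,260:370]
cv2.imwrite('pics/s3z.png',cv2.resize(b[:,:,::-1],None,fx=5.5,fy=5.5,interpolation=2))"
```

```text
t 3.875 pos [0.493  0.1202 0.1282] jaw yaw 13.41 down [ 0.001  0.    -1.   ] open 0.0263 F [3.75 1.44 0.12] q6 -0.146
inc [-0.002  -0.0004  0.0005] twist 0.0002 dist 0.0008
```

View pics/s3z.png

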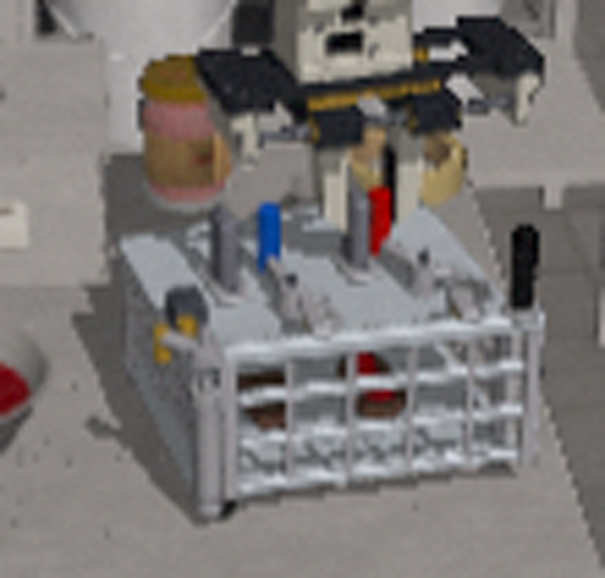

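move_arm --pt "0 0 0 0" --pt "0 0.007 0 0" --pt "0 0.014 0 0" --pt "0 0.014 0 0" --pt "-0.05 0.014 0 0" --gripper 0.37

```text
time: 4.55
tool_pos: [0.496, 0.1212, 0.1465]
tool_rot: [-1.655, 1.565, -2.991]
contact_force: [0.8, -0.3, -0.2]
opening: 0.0578
```

move_arm --pt "-0.07 0 0 0" --pt "-0.07 0 0 0"

```text
time: 4.8
tool_pos: [0.4984, 0.1215, 0.1773]
tool_rot: [1.327, 1.568, -0.009]
contact_force: [-0.2, -0.3, 0.4]
opening: 0.058
```

```bash
python3 -c "
from h import *
g=np.array([.4325,.1052])-.014*np.array([.973,.23])
print(g);plan([g[0],g[1],.168],13.4)
b=robot.read_camera('side')
cv2.imwrite('pics/s4.png',b[:,:,::-1])
cv2.imwrite('pics/s4z.png',cv2.resize(b[140:245,260:370,::-1],None,fx=5.5,fy=5.5,interpolation=2))"
```

```text
[0.418878 0.10198 ]
t 4.8 pos [0.4984 0.1215 0.1773] jaw yaw 13.41 down [ 0.003 -0.    -1.   ] open 0.058 F [-0.16 -0.34  0.44] q6 -0.144
inc [ 0.0229 -0.2047  0.0013] twist 0.0002 dist 0.0824
```

View pics/s4z.png

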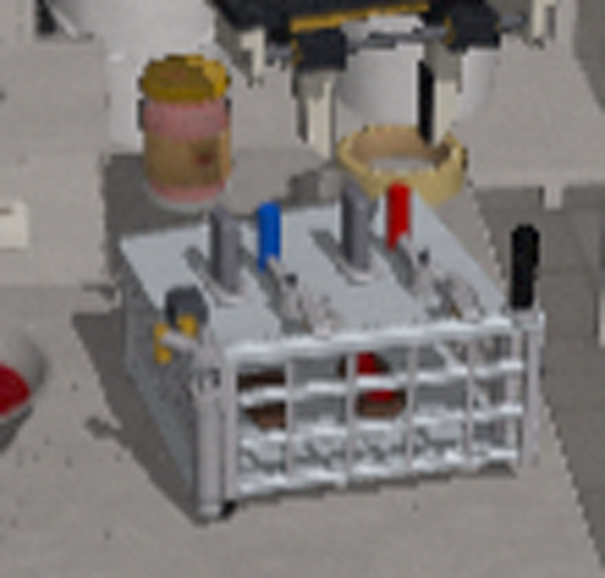

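move_arm --pt "0 -0.1 0.001 0" --pt "0.02 -0.2 0.001 0" --pt "0.02 -0.205 0.001 0" --pt "0.02 -0.205 0.001 0" --pt "0.02 -0.205 0.001 0"

```text
time: 5.48
tool_pos: [0.4191, 0.1022, 0.1678]
tool_rot: [1.155, 1.57, -0.181]
contact_force: [0.6, 0.5, -0.5]
opening: 0.0578
```

```bash
python3 -c "
from h import *
plan([.4189,.1020,.128],13.4)
b=robot.read_camera('side')
cv2.imwrite('pics/s5z.png',cv2.resize(b[140:245,260:370,::-1],None,fx=5.5,fy=5.5,interpolation=2))"
```

```text
t 5.475 pos [0.4191 0.1022 0.1678] jaw yaw 13.41 down [ 0. -0. -1.] open 0.0578 F [ 0.62  0.48 -0.47] q6 -0.173
inc [ 0.0995 -0.0007  0.0003] twist 0.0002 dist 0.0398
```

View pics/s5z.png

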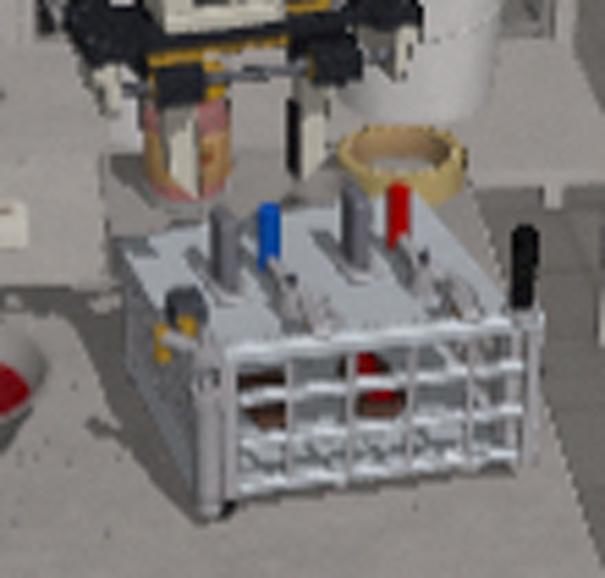

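move_arm --pt "0.05 0 0 0" --pt "0.098 0 0 0" --pt "0.098 0 0 0" --pt "0.098 0 0 0"

```text
time: 6.02
tool_pos: [0.4188, 0.1022, 0.1292]
tool_rot: [1.282, 1.57, -0.055]
contact_force: [-0.5, -0.3, 1.1]
opening: 0.0578
```

move_arm --pt "0 -0.007 0 0" --pt "0 -0.014 0 0" --pt "0 -0.014 0 0" --pt "0 -0.014 0 0" --gripper 0.55

```text
time: 6.52
tool_pos: [0.4142, 0.1014, 0.1295]
tool_rot: [1.607, 1.566, 0.27]
contact_force: [4.2, 3.8, -2.7]
opening: 0.0417
```

```bash
python3 -c "
from h import *
plan([.4135,.1007,.128],13.4)"
```

```text
t 6.525 pos [0.4142 0.1014 0.1295] jaw yaw 13.4 down [ 0.004  0.001 -1.   ] open 0.0417 F [ 4.24  3.75 -2.72] q6 -0.175
inc [ 0.0036 -0.0022  0.0013] twist -0.0 dist 0.0018
```

move_arm --pt "0 0 0 0" --pt "0 0 0 0" --pt "0 0 0 0" --pt "0 0 0 0" --gripper 0.72

```text
time: 7.02
tool_pos: [0.4133, 0.1009, 0.1293]
tool_rot: [1.45, 1.569, 0.113]
contact_force: [1.6, 2.3, 3.0]
opening: 0.0264
```

```bash
python3 -c "
from h import *
plan([.4135,.1007,.128],13.4)
b=robot.read_camera('side')
cv2.imwrite('pics/s6z.png',cv2.resize(b[140:245,260:370,::-1],None,fx=5.5,fy=5.5,interpolation=2))"
```

```text
t 7.025 pos [0.4133 0.1009 0.1293] jaw yaw 13.41 down [ 0.002  0.    -1.   ] open 0.0264 F [1.58 2.31 2.98] q6 -0.175
inc [0.0033 0.0003 0.0006] twist 0.0001 dist 0.0013
```

View pics/s6z.png

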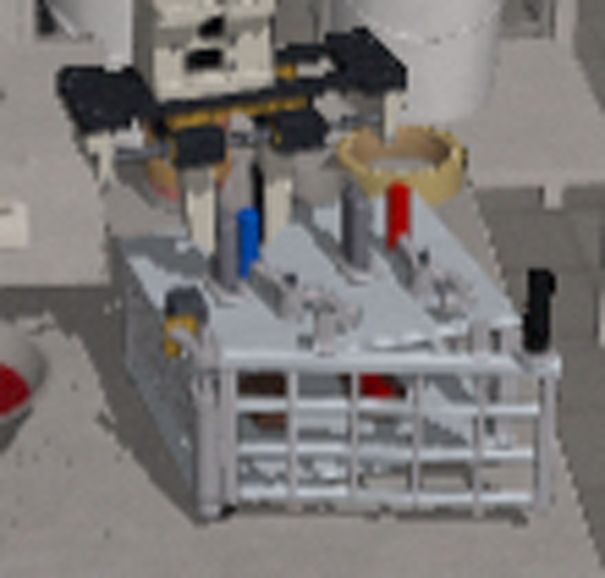

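Gate is ajar. Release, then lift high.

move_arm --pt "0 0 0 0" --pt "0 0.007 0 0" --pt "0 0.014 0 0" --pt "0 0.014 0 0" --pt "-0.1 0.014 0 0" --gripper 0.37

```text
time: 7.7
tool_pos: [0.4154, 0.1018, 0.1665]
tool_rot: [-1.703, 1.562, -3.04]
contact_force: [0.4, 0.6, -0.7]
opening: 0.0577
```

move_arm --pt "-0.1 0 0 0" --pt "-0.15 0 0 0" --pt "-0.15 0 0 0"

```text
time: 8.07
tool_pos: [0.4183, 0.1021, 0.2293]
tool_rot: [1.215, 1.569, -0.122]
contact_force: [-1.0, -0.1, -0.3]
opening: 0.0581
```

```bash
python3 -c "
from h import *
t=robot.read_camera('top');s=robot.read_camera('side')
cv2.imwrite('pics/s7.png',s[:,:,::-1]);cv2.imwrite('pics/t7.png',t[:,:,::-1])
cv2.imwrite('pics/s7z.png',cv2.resize(s[140:245,260:370,::-1],None,fx=5.5,fy=5.5,interpolation=2))
cv2.imwrite('pics/t7z.png',cv2.resize(t[145:275,220:340,::-1],None,fx=4.6,fy=4.6,interpolation=2))
plan([.565,.04,.19],0)"
```

```text
t 8.175 pos [0.4173 0.102  0.2276] jaw yaw 13.41 down [-0.002 -0.    -1.   ] open 0.0581 F [-0.51  0.31 -0.61] q6 -0.173
inc [0.0931 0.3235 0.2363] twist 0.2235 dist 0.1645
```

View pics/s7z.png

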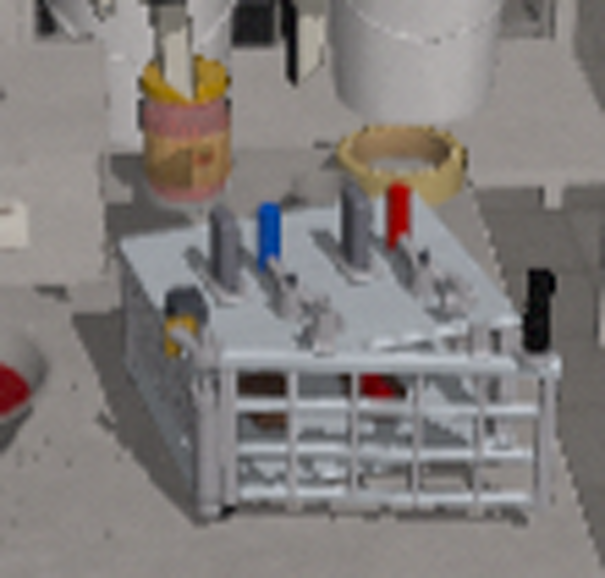

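View pics/t7z.png

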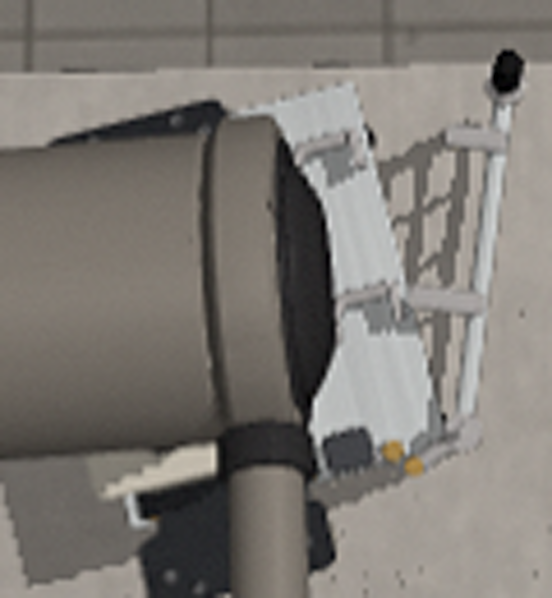

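```bash
python3 -c "
from h import *
t=cv2.imread('pics/top0.png')[:,:,::-1].copy();s=cv2.imread('pics/side0.png')[:,:,::-1].copy()
t7=cv2.imread('pics/t7.png')[:,:,::-1].copy();s7=cv2.imread('pics/s7.png')[:,:,::-1].copy();s4=cv2.imread('pics/s4.png')[:,:,::-1].copy()
p=blob(t7,'black',320,150,340,172);q=blob(s7,'black',350,185,364,206);X,e=tri(p[:2],q[:2]);print(p,q,X,e)
P1=X[:2];P0=np.array([.5647,.0381])
m=(P0+P1)/2;d=P1-P0;L=np.linalg.norm(d);n=np.array([d[1],-d[0]])/L
for sg in(1,-1):
  H=m+sg*n*np.sqrt(.18**2-L*L/4);print('hinge',H,'ang',2*np.arcsin(L/.36),np.degrees(np.arctan2(*(P0-H)[::-1])),np.degrees(np.arctan2(*(P1-H)[::-1])))
"
```

```text
(np.float64(329.6808510638298), np.float64(160.06382978723406), 47, (np.int64(327), np.int64(333), np.int64(156), np.int64(164))) (np.float64(357.36764705882354), np.float64(195.98529411764707), 68, (np.int64(355), np.int64(360), np.int64(189), np.int64(203))) [ 0.56815449 -0.030245    0.15061371] 0.0019478618271350058
hinge [ 0.38993453 -0.00499329] ang 0.38250675680252033 13.851553625658164 -8.064469174363252
hinge [0.74291995 0.01284829] ang 0.38250675680252033 171.93553082563676 -166.14844637434186
```

```bash
python3 -c "
from h import *
plan([.5682,-.0302,.21],82)"
```

```text
t 8.175 pos [0.4173 0.102  0.2276] jaw yaw 13.41 down [-0.002 -0.    -1.   ] open 0.0581 F [-0.51  0.31 -0.61] q6 -0.173
inc [0.0432 0.2905 0.4089] twist -1.1432 dist 0.2014
```

move_arm --pt "0 0.058 0.082 -0.17" --pt "0 0.116 0.164 -0.34" --pt "0 0.174 0.246 -0.51" --pt "0 0.232 0.328 -0.68" --pt "0 0.29 0.408 -0.85"

```text
time: 8.8
tool_pos: [0.5689, -0.0306, 0.2266]
tool_rot: [-2.866, 1.567, 2.976]
contact_force: [0.7, 0.6, 0.7]
opening: 0.0577
```

move_arm --pt "0 0 0 -0.17" --pt "0 0 0 -0.29" --pt "0 0 0 -0.29" --pt "0 0 0 -0.29"

```text
time: 9.3
tool_pos: [0.5684, -0.0296, 0.2278]
tool_rot: [-3.125, 1.569, 3.013]
contact_force: [0.3, -0.6, -0.8]
opening: 0.0581
```

```bash
python3 -c "
from h import *
plan([.5682,-.0302,.137],82)"
```

```text
t 9.3 pos [ 0.5684 -0.0296  0.2278] jaw yaw 81.67 down [-0.002  0.    -1.   ] open 0.0581 F [ 0.32 -0.6  -0.83] q6 -1.612
inc [ 2.269e-01 -1.600e-03  1.000e-04] twist -0.0054 dist 0.0908
```

move_arm --pt "0.08 0 0 0" --pt "0.16 0 0 0" --pt "0.226 0 0 0" --pt "0.226 0 0 0" --pt "0.226 0 0 0"

```text
time: 9.93
tool_pos: [0.5695, -0.0298, 0.1393]
tool_rot: [-0.125, 1.569, -0.268]
contact_force: [-0.1, -0.3, 0.5]
opening: 0.0581
```

```bash
python3 -c "
from h import *
plan([.5682,-.0302,.137],82)
t=robot.read_camera('top');s=robot.read_camera('side')
cv2.imwrite('pics/s8z.png',cv2.resize(s[140:245,290:400,::-1],None,fx=5.5,fy=5.5,interpolation=2))
"
```

```text
t 9.925 pos [ 0.5695 -0.0298  0.1393] jaw yaw 81.77 down [ 0.001 -0.    -1.   ] open 0.0581 F [-0.14 -0.29  0.52] q6 -1.614
inc [ 0.0058 -0.0015 -0.003 ] twist -0.0038 dist 0.0027
```

View pics/s8z.png

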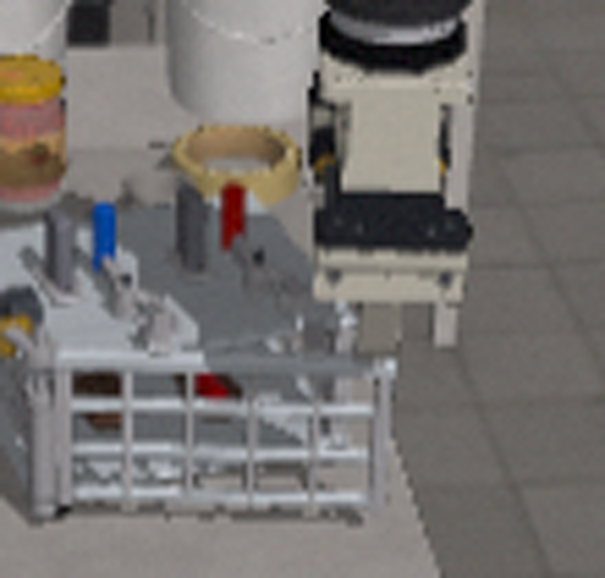

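```bash
python3 -c "
from h import *
o=robot.observe();T=o['tool_pos'];j=np.array([np.cos(np.radians(81.8)),np.sin(np.radians(81.8)),0]);k=np.array([j[1],-j[0],0])
z=lambda X:((proj('side',X)-[290,140])*5.5).round()
print('tcp',z(T));
for a in(-.048,-.029,.029,.048): print(a,z(T+a*j),z(T+a*j+.01*k),z(T+a*j-.01*k))
print('post',z([.5682,-.0302,.127]),z([.5682,-.0302,.176]))
t=robot.read_camera('top');cv2.imwrite('pics/t8z.png',cv2.resize(t[125:255,260:400,::-1],None,fx=4.6,fy=4.6,interpolation=2))
"
```

```text
tcp [374. 324.]
-0.048 [378. 371.] [397. 372.] [359. 371.]
-0.029 [377. 352.] [396. 353.] [358. 352.]
0.029 [372. 297.] [391. 298.] [354. 297.]
0.048 [371. 280.] [389. 281.] [353. 280.]
post [371. 345.] [376. 266.]
```

View pics/t8z.png

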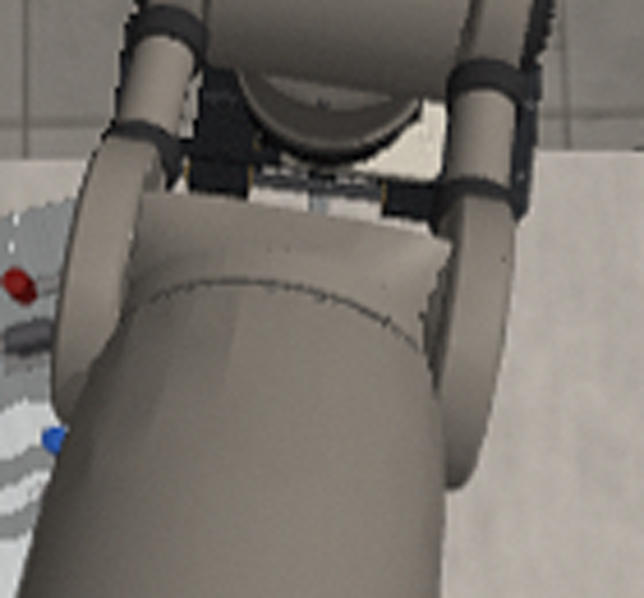

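move_arm --pt "0.005 -0.001 -0.003 0" --pt "0.005 -0.001 -0.003 0" --pt "0.005 -0.001 -0.003 0" --pt "0.005 -0.001 -0.003 0" --pt "0.005 -0.001 -0.003 0" --gripper 0.95 --squeeze 25

```text
time: 10.7
tool_pos: [0.5677, -0.03, 0.1363]
tool_rot: [-1.239, 1.571, -1.382]
contact_force: [-0.2, 0.3, 0.4]
opening: 0.0133
```

move_arm --pt "0 0 0 0" --pt "0 0 0 0"

```text
time: 10.95
tool_pos: [0.5677, -0.03, 0.1363]
tool_rot: [-1.049, 1.571, -1.192]
contact_force: [-0.0, 0.3, -0.2]
opening: 0.0135
```

```bash
python3 -c "
from h import *
plan([.5682,-.0302,.137],82)
o=robot.observe();R=Rot.from_euler('xyz',o['tool_rot']).as_matrix()
H=np.array([.39,-.005]);v=o['tool_pos'][:2]-H;r=np.hypot(*v);p0=np.arctan2(v[1],v[0]);print(r,np.degrees(p0))
for a in range(5,70,5):
  p=p0-np.radians(a);X=[H[0]+r*np.cos(p),H[1]+r*np.sin(p),o['tool_pos'][2]];print(a,(R.T@(np.array(X)-o['tool_pos'])/.4).round(3),round(a/60,3))
"
```

```text
t 10.95 pos [ 0.5677 -0.03    0.1363] jaw yaw 81.81 down [ 0. -0. -1.] open 0.0135 F [-0.03  0.34 -0.22] q6 -1.615
inc [-0.0017 -0.0003  0.0014] twist -0.0032 dist 0.0009
0.17941508967864342 -8.004022131530188
5 [ 0.    -0.039 -0.002] 0.083
10 [ 0.    -0.078 -0.007] 0.167
15 [ 0.    -0.116 -0.015] 0.25
20 [ 0.    -0.153 -0.027] 0.333
25 [ 0.    -0.19  -0.041] 0.417
30 [ 0.    -0.224 -0.059] 0.5
35 [ 0.    -0.258 -0.08 ] 0.583
40 [ 0.    -0.289 -0.104] 0.667
45 [ 0.    -0.318 -0.13 ] 0.75
50 [ 0.    -0.344 -0.159] 0.833
55 [ 0.    -0.368 -0.19 ] 0.917
60 [ 0.    -0.389 -0.223] 1.0
65 [ 0.    -0.407 -0.258] 1.083
```

move_arm --pt "0 -0.039 -0.002 0.083" --pt "0 -0.078 -0.007 0.167" --pt "0 -0.116 -0.015 0.25" --pt "0 -0.153 -0.027 0.333" --pt "0 -0.19 -0.041 0.417"

```text
time: 11.58
tool_pos: [0.5409, -0.1028, 0.1363]
tool_rot: [0.946, 1.569, 0.364]
contact_force: [1.2, 1.3, -0.6]
opening: 0.0132
```

```bash
cat >> h.py <<'E'
def arc():
    o=robot.observe();R=Rot.from_euler('xyz',o['tool_rot']).as_matrix()
    H=np.array([.39,-.005]);v=o['tool_pos'][:2]-H;r=np.hypot(*v);p0=np.arctan2(v[1],v[0]);print('r',r,'gate',np.radians(13.85)-p0,'jaw yaw',np.degrees(np.arctan2(R[1,1],R[0,1])).round(1),'F',o['contact_force'].round(1),'open',o['opening'],'qv',abs(o['qvel']).max())
    j=np.degrees(np.arctan2(R[1,1],R[0,1]))
    for a in range(0,45,5):
      p=p0-np.radians(a);X=[H[0]+.1795*np.cos(p),H[1]+.1795*np.sin(p),.1363];print(a,(R.T@(np.array(X)-o['tool_pos'])/.4).round(3),round((j-90-np.degrees(p))/60,3))
E
python3 -c "
from h import *
arc()"
```

```text
r 0.1798882676801802 gate 0.8168518206142372 jaw yaw 56.6 F [ 1.2  1.3 -0.6] open 0.013241690992275151 qv 0.4750681983362295
0 [-0.    -0.    -0.001] -0.007
5 [-0.    -0.039 -0.002] 0.076
10 [-0.    -0.078 -0.007] 0.16
15 [-0.    -0.116 -0.015] 0.243
20 [-0.    -0.154 -0.027] 0.326
25 [-0.    -0.19  -0.042] 0.41
30 [-0.    -0.225 -0.059] 0.493
35 [-0.    -0.258 -0.08 ] 0.576
40 [-0.    -0.289 -0.104] 0.66
```

move_arm --pt "0 -0.039 -0.002 0.083" --pt "0 -0.078 -0.007 0.167" --pt "0 -0.116 -0.015 0.25" --pt "0 -0.153 -0.027 0.333" --pt "0 -0.19 -0.042 0.417"

```text
time: 12.2
tool_pos: [0.4855, -0.1576, 0.1363]
tool_rot: [0.852, 1.569, -0.167]
contact_force: [4.7, 0.9, -2.6]
opening: 0.0135
```

move_arm --pt "0 -0.03 -0.001 0.06" --pt "0 -0.06 -0.004 0.12" --pt "0 -0.075 -0.007 0.16" --pt "0 -0.075 -0.007 0.16" --pt "0 -0.075 -0.007 0.16"

```text
time: 12.82
tool_pos: [0.459, -0.1713, 0.1364]
tool_rot: [0.664, 1.568, -0.52]
contact_force: [5.0, -2.4, -5.2]
opening: 0.0133
```

```bash
python3 -c "
from h import *
arc()
t=robot.read_camera('top');s=robot.read_camera('side')
cv2.imwrite('pics/s9z.png',cv2.resize(s[140:260,260:400,::-1],None,fx=4.6,fy=4.6,interpolation=2))
cv2.imwrite('pics/t9.png',t[:,:,::-1])
"
```

```text
r 0.1800614281241061 gate 1.4192463599742735 jaw yaw 22.2 F [ 5.  -2.4 -5.2] open 0.013303662261928615 qv 0.0034408223411016656
0 [ 0.    -0.    -0.001] -0.006
5 [ 0.    -0.039 -0.003] 0.077
10 [ 0.    -0.078 -0.008] 0.16
15 [-0.    -0.116 -0.016] 0.244
20 [-0.    -0.154 -0.027] 0.327
25 [-0.    -0.19  -0.042] 0.41
30 [-0.    -0.225 -0.06 ] 0.494
35 [-0.    -0.258 -0.081] 0.577
40 [-0.001 -0.289 -0.105] 0.66
```

View pics/s9z.png

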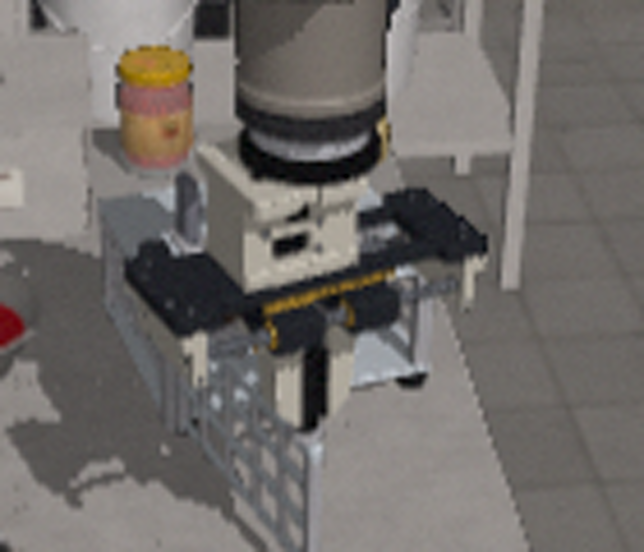

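View pics/t9.png

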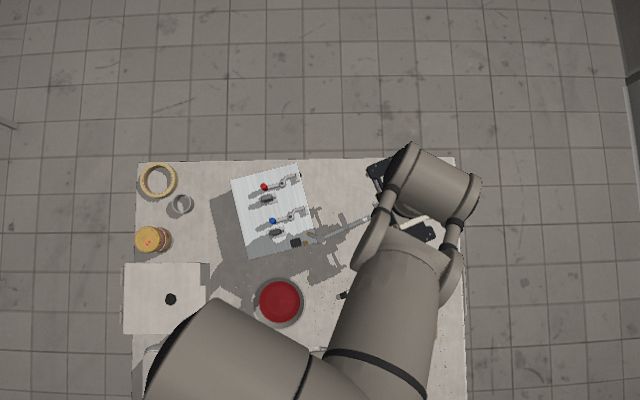

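```bash
python3 -c "
from cell import robot
print(robot.observe()['time'],robot.hand_in())"
```

```text
the job is handed in; nothing more can be done
12.925 None
```

I squeezed and released the red catch, then the blue one. I then took the gate by its black post, swung it past its detent, and handed in at 12.9 s while still holding it open.

**Last checks before handing in:**
- **Gate angle:** about 1.42 rad, worked out from the tool position and the measured hinge, as there is no direct joint reading. The arm was still.
- **Grip:** the jaws read 13.3 mm open on the 14 mm post, and the tool felt about 7 N in total.
- **Triggers:** both showed back at rest in the pictures after each release. The last top view shows the pads where they started.
- **Loose things:** the arm stayed clear of the biscuits, ring cutter and nozzle. I did not measure their final positions; in the last views the arm and gripper hid the biscuits and much of the ring cutter and nozzle area.

No check failed or disagreed. The trigger and gate angles at each catch step were judged from pictures and jaw openings, not read directly.

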